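Size a forming dowel in the tapered gauge

TASK

Size the middle-thickness one of the three wooden dowels on the tapered gauge: lower it upright between the fences at the wide end, and slide it along, standing on the board, towards the narrow end until it wedges. Leave it standing there, and then slide the marker on the rail beside the slot until it is level with the dowel, so that the size can be read.

Things in the scene. Friction and masses are not known exactly. Their poses are not given: they have to be found in the camera images.
- dowel: The dowel to size: plain light wooden cylinder, 30 mm diameter, 90 mm tall, about 50 g, upright on the table. Two like dowels of 18 and 42 mm diameter stand at least 60 mm away (centre to centre), order varies; leave those out. Origin: centre of the underside, z up. Pushed along the slot it stops near gauge y = 0; about 6 N wedges it and friction keeps it there.
- gauge: Fixed gauge: plywood board 12 mm thick (x -55 to 120, y -145 to 125 mm) with two brown fences 18 mm thick, tops 36 mm above the table. The slot between them narrows evenly along +y: 51 mm wide at the open end y = -125, 30 at y = 0, 16 at y = +85. Its floor is the board top. Origin: slot centreline at y = 0, at table height; x across the slot towards the marker rail, z up.
- marker (a joint): Travel in m (0 to 0.2) of the marker on its rail, parallel to the slot, along the gauge's +y, 80 mm from the slot's centreline on the +x side. At 0 the marker's centre is at gauge y = -110 mm. It slides with 1.5 N of friction and stays where it is left.
- marker_top (a point): Centre of the top of the marker's aluminium fin, 77 mm above the table. The fin is 26 mm across the slot (x), 14 mm along it (y) and 50 mm tall, on a dark steel foot 30 x 26 mm whose top is 27 mm above the table; the fin can be pinched from above along y, or pushed. Axes as the gauge's.
Not all that is in view belongs to the job. Leave any orange look-alike of the dowel alone.

How it is judged:
By the outcome, as a careful person would: the job done as asked, in the order asked, and still so for the second after the job is handed in, with the robot touching nothing.
It also fails if it takes over 50 s, if anything falls off the work surface, if the arm or the gripper's body presses on something with over 40 N, if the wrist force passes 120 N, or if a joint passes its speed limit or range.

ROBOT

A 7-joint arm with a two-finger parallel gripper is mounted at the origin on the work surface. World frame = base frame: x ahead of the robot, y to its left, z up, the work surface at z = 0. Lengths are in m, angles in rad, forces in N, time in s.
With the tool pointing down it reaches from about 0.4 to 0.85 m from the base axis. Payload 10.4 kg.
Tool frame: the origin (TCP) lies between the finger pads; the fingertips stand 22 mm ahead of it and the grasp point (between the pads) lies 3 mm ahead of it (manip.nose_length is the distance from the TCP to the fingertips, in m); z points along the fingers, y is the direction in which the jaws open and shut (so a half turn about z gives the same grasp; the last joint's range is limited). The gripper opens to 85 mm and grips with 20 to 120 N. Pads are 22 mm wide; open, the fingers measure 114 mm over their backs; the gripper's body (76 mm by 85 mm) begins 54 mm behind the grasp point. The pads swing forward as they close: fully open they stand 13 mm farther back than shut.
Start: joints at [1.234, 0.332, -0.065, 1.46, 0.022, 1.35, -0.088], TCP at [0.193, -0.594, 0.253] pointing down, gripper open.
Joint ranges: [-2.6, 2.6], [-0.5, 2.12], [-1.47, 1.34], [0.16, 2.42], [-1.27, 4.41], [0.06, 2.06], [-2.6, 2.6]. Speed limits (rad/s): [2.22, 2.22, 2.79, 2.79, 3.14, 3.14, 3.14].

INTERFACE

Orientations are given as a unit quaternion [x, y, z, w].
In Python, from workcell import telemetry, viewer, hand_in, masks_of, manip gives the robot as it stands.
- The arm moves only by the tool jog_arm, never from a script. Its argument "deltas" is a list that holds one entry, the list of rows, each a list of 6 numbers: the shift along the tool's x, y, z each as a share of 20 cm, from -1 to 1, then the turn, a rotation vector about the tool's x, y, z each as a share of 2 pi rad, from -1 to 1. A call has 1 to 12 rows; each row shifts and turns the commanded pose from where the row before left it, along the tool's axes as they then stand; what a row does not reach is not made up. A row lasts 1/10 s, in which the tool goes at most 50 mm and 8.59 degrees, less where a joint would pass 70% of its speed; a pose out of reach is approached as far as the arm can. A call with a number of a shift or a turn outside -1 to 1 is refused whole. A call with a gripper value outside its range is refused whole. "fingers" is the closure, from 0 (fully open) to 1 (shut), set as the call begins (left out, the last holds). The fingers move at their own pace and stop on an object; "newtons" is the grip in N (left out, the last holds). Time passes only in rows, so rows that do not move let the fingers close. It gives the time, the measured TCP pose, the force and the opening at its end, in the units of the state.
- telemetry.get_obs(): the state, without advancing time (a new reading comes with each control period).
- viewer.camera(name): name is "side" or "top" or "wrist"; returns a dict with "pixels" (400x640x3 uint8, red, green, blue), "fx", "fy", "cx", "cy" (pixels), "cam_to_world" (4x4, takes a point from camera to world coordinates). Camera axes: x right, y up, looking along -z (the intrinsics and any distortion apply to the point x, -y, -z); pixel columns grow to the right and rows downward; lengths in m; the calibration is good to about 2 mm. A picture is of the moment at which its call begins. There is no depth.
- hand_in(): hands the job in, once; it reports no verdict.
Trained networks look in the newest picture that a camera, given by its name, has taken for a name from the list of things; names that differ only in an ending like _2 or _b are one class to them, and where a whole thing is asked for, a point or a joint stands for the part that bears it (a point fixed in the world has none). Each returns a list of dicts, best first, with "conf" (0 to 1); they miss things now and then, are a little off and sometimes report something else, mostly with a low value. They report only what shows in the picture. A call takes as long as a camera call. They do not tell look-alikes from the thing itself.
- masks_of(camera, query): "pixels" (400x640 bool, what is visible of it) and "bbox" ([left, top, width, height] in pixels, round what is visible of it).
The state is a dict: "clock": time; "joint_pos": joint angles; "joint_velocities": joint speeds; "tau": joint torques, N m; "position": TCP position; "ee_rot": TCP orientation; "ft_force": force on the tool from outside, world axes, zero at the start; "torque": the same for the moment, N m; "grip_width": opening from 0.0 (shut) to 1.0 (fully open).
Only numpy, scipy, OpenCV 4.12 (cv2) and the standard library are available. Lean on these libraries where they do the work, as an engineer would, in place of code of your own. Each camera call takes 0.05 s, during which the arm holds its last target. There are 200 camera calls.

## Working session

There is one attempt and no reset: what is moved stays moved. The work goes in short steps, Python scripts to look and compute and a tool call to move; the robot and the scene stay as the last step left them, time stands still between calls to the robot, and variables do not carry over. Pictures are saved under pics/ and viewed, about 8 in all and at most 12, crops included, and the job is handed in when it is done.

Besides the shell and the picture viewer there is one more tool, called after ">>>" by a JSON object that holds its "op" and its "data". jog_arm: Moves the arm, as the interface text tells. Its arguments: {"type":"object","properties":{"deltas":{"type":"array","items":{"type":"array","items":{"type":"array","items":{"type":"number","minimum":-1,"maximum":1}}}},"fingers":{"type":"number"},"newtons":{"type":"number"}},"required":["deltas"]}

```bash
mkdir -p pics
cat > h.py <<'E'
import numpy as np, cv2
from workcell import telemetry, viewer, hand_in, masks_of, manip
def proj(c,P):
    M=np.linalg.inv(np.array(c["cam_to_world"])); p=(M[:3,:3]@np.atleast_2d(P).T).T+M[:3,3]
    return np.c_[c["cx"]+c["fx"]*p[:,0]/-p[:,2], c["cy"]+c["fy"]*-p[:,1]/-p[:,2]]
def back(c,uv,z):
    uv=np.atleast_2d(uv).astype(float); M=np.array(c["cam_to_world"])
    d=np.c_[(uv[:,0]-c["cx"])/c["fx"],-(uv[:,1]-c["cy"])/c["fy"],-np.ones(len(uv))]@M[:3,:3].T
    return M[:3,3]+d*((z-M[2,3])/d[:,2])[:,None]
def save(c,n,crop=None,s=1):
    im=c["pixels"][:,:,::-1]
    if crop: a,b,w,h=crop; im=im[b:b+h,a:a+w]
    cv2.imwrite("pics/"+n,cv2.resize(im,None,fx=s,fy=s,interpolation=cv2.INTER_CUBIC))
E
python3 - <<'E'
from h import *
ims=[]
for n in("top","side"):
    c=viewer.camera(n); ims.append(c["pixels"]); print(n,{k:np.round(v,3).tolist() for k,v in c.items() if k!="pixels"})
    for q in("dowel","gauge","marker"):
        for m in masks_of(n,q): print(n,q,round(m["conf"],2),m["bbox"])
    save(c,n+"0.png",s=1.25)
print(telemetry.get_obs(),manip.nose_length)
E
```

```text
top {'fx': 438.214, 'fy': 438.214, 'cx': 318.095, 'cy': 201.606, 'cam_to_world': [[-0.013, 0.981, -0.194, 0.384], [-1.0, -0.017, -0.019, -0.105], [-0.022, 0.193, 0.981, 0.906], [0.0, 0.0, 0.0, 1.0]]}
top dowel 0.91 [402.2, 191.8, 22.5, 22.7]
top dowel 0.91 [377.0, 166.7, 17.7, 21.1]
top dowel 0.81 [375.4, 223.3, 19.2, 23.4]
top dowel 0.66 [434.1, 212.2, 27.7, 21.4]
top gauge 0.75 [163.2, 160.5, 143.0, 110.8]
top marker 0.6 [251.2, 166.1, 14.8, 26.3]
side {'fx': 481.45, 'fy': 481.45, 'cx': 316.482, 'cy': 205.189, 'cam_to_world': [[-0.977, 0.123, -0.175, 0.393], [-0.214, -0.581, 0.786, 0.557], [-0.005, 0.805, 0.593, 0.579], [0.0, 0.0, 0.0, 1.0]]}
side dowel 0.94 [347.7, 165.6, 16.7, 45.4]
side dowel 0.88 [345.7, 132.6, 17.2, 44.1]
side dowel 0.87 [288.5, 158.5, 21.1, 45.1]
side dowel 0.66 [323.1, 147.4, 13.6, 44.8]
side gauge 0.77 [216.8, 251.8, 136.5, 146.6]
side marker 0.94 [246.9, 250.6, 35.8, 34.8]
{'clock': 0.4, 'joint_pos': array([ 1.23436903,  0.33231216, -0.06469483,  1.46019249,  0.02159698,
        1.3499212 , -0.08850056]), 'joint_velocities': array([ 2.84099479e-04,  5.00918578e-04, -2.30842262e-04, -2.66015905e-03,
        8.47410939e-05, -6.47719555e-06, -9.80108325e-04]), 'tau': array([-7.01254085e-04, -6.24552655e+01,  4.90291987e-02, -3.91380823e+01,
        1.64081185e-02,  3.64368141e-03,  8.07801007e-05]), 'position': array([ 0.19294172, -0.59444399,  0.25322321]), 'ee_rot': array([ 9.87714361e-01,  1.56270073e-01, -6.74810815e-06, -6.94125972e-05]), 'ft_force': array([-0.10950487,  0.30047642,  0.47927515]), 'torque': array([-0.02721609,  0.02254085, -0.00330818]), 'grip_width': 1.0014197156849032} 0.022
```

View pics/top0.png

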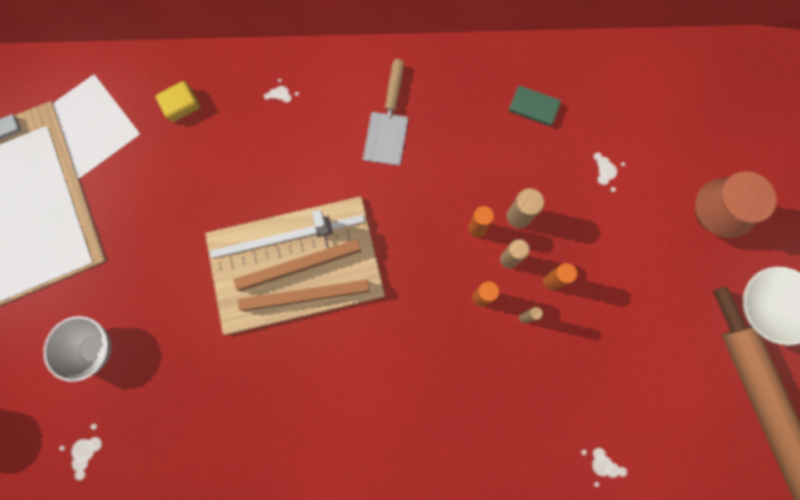

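View pics/side0.png

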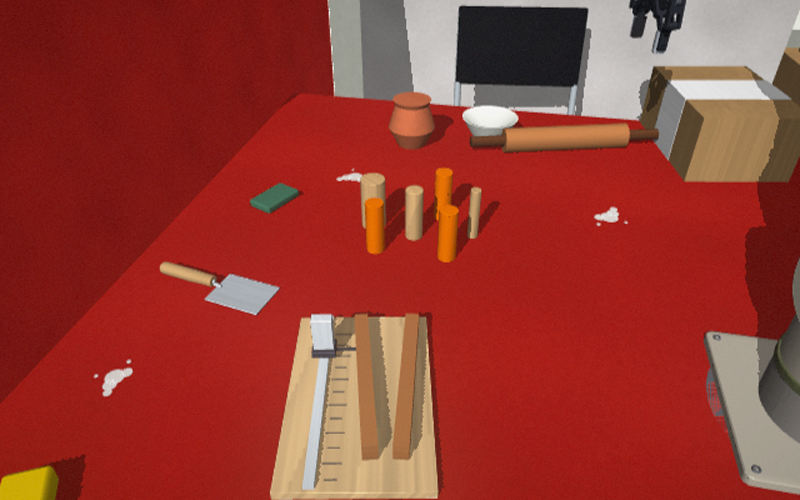

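In the top view (800-px picture) the plain wooden dowels are at (526,207) thick, (515,252) middle and (531,315) thin. The orange look-alikes are at (482,220), (486,292) and (562,275). I choose (515,252), which is (414,187) in the side picture. The gauge's wide end faces world -y and its rail is on the +x side.

```bash
cat > fit.py <<'E'
from h import *
from scipy.optimize import minimize
def box(x0,x1,y0,y1,z0,z1): return np.array([[x,y,z] for x in(x0,x1) for y in(y0,y1) for z in(z0,z1)])
def w(y): return .030-.168*y if y<0 else .030-.1647*y
def fence(s): return np.array([[s*(w(y)/2+d),y,z] for y in(-.125,.085) for d in(0,.018) for z in(.012,.036)])
def T(g,P):
    c,s=np.cos(g[2]),np.sin(g[2]); return np.c_[g[0]+c*P[:,0]-s*P[:,1],g[1]+s*P[:,0]+c*P[:,1],P[:,2]]
def cyl(x,y,r,h=.09,z0=0):
    a=np.linspace(0,2*np.pi,24); return np.array([[x+r*np.cos(t),y+r*np.sin(t),z] for t in a for z in(z0,z0+h)])
def draw(c,parts,S=4):
    m=np.zeros((400*S,640*S),np.float32)
    for P in parts: cv2.fillConvexPoly(m,cv2.convexHull(np.round((proj(c,P)+.5)*S*16-8).astype(np.int32)),1,shift=4)
    return cv2.resize(m,(640,400),interpolation=cv2.INTER_AREA)
def gparts(g,q): y=-.11+q; return [T(g,P) for P in(box(-.055,.12,-.145,.125,0,.012),fence(1),fence(-1),box(.067,.093,y-.007,y+.007,.012,.077),box(.065,.095,y-.013,y+.013,.012,.027))]
def iou(a,b): return np.minimum(a,b).sum()/np.maximum(a,b).sum()
def wood(c,bb,pad=4):
    im=cv2.GaussianBlur(c["pixels"],(3,3),0).astype(float); m=((im[:,:,1]/(im[:,:,0]+1))>.42).astype(np.float32)
    k=np.zeros_like(m); l,t,a,b=[int(v) for v in bb]; k[max(t-pad,0):t+b+pad,max(l-pad,0):l+a+pad]=1; return m*k
def opt(f,x0,st): 
    x0=np.array(x0,float); sx=np.vstack([x0]+[x0+np.eye(len(x0))[i]*st[i] for i in range(len(x0))])
    r=minimize(f,x0,method="Nelder-Mead",options=dict(initial_simplex=sx,xatol=1e-4,fatol=1e-4)); return r.x,r.fun
E
python3 - <<'E'
from fit import *
t=viewer.camera("top"); md=masks_of("top","dowel"); mg=masks_of("top","gauge")[0]
s=viewer.camera("side"); ms=masks_of("side","dowel"); sg=masks_of("side","gauge")[0]
near=lambda L,u,v: min(L,key=lambda m:np.hypot(m["bbox"][0]+m["bbox"][2]/2-u,m["bbox"][1]+m["bbox"][3]/2-v))
a=near(md,412,203);b=near(ms,331,170); print(a["bbox"],b["bbox"])
a,b=[m["pixels"].astype(np.float32) for m in(a,b)]
x0=back(t,[412,203],.045)[0,:2]
for r in(.009,.015,.021): print("dowel",r,opt(lambda p:-iou(draw(t,[cyl(*p,r)]),a)-iou(draw(s,[cyl(*p,r)]),b),x0,[.01,.01]))
A=wood(t,[162,155,148,115]);B=wood(s,[214,250,142,148])
g0=list(back(t,[242,215],.012)[0,:2])+[.12]
f=lambda p:-iou(draw(t,gparts(p[:3],p[3])),A)-iou(draw(s,gparts(p[:3],p[3])),B)
g,v=opt(f,g0+[.01],[.01,.02,.08,.01]); print("gauge",g,v)
for c,n in((t,"t"),(s,"s")):
    im=c["pixels"].copy()
    im=cv2.resize(im,None,fx=3,fy=3,interpolation=cv2.INTER_CUBIC)
    for P in gparts(g[:3],g[3]): cv2.polylines(im,[cv2.convexHull(np.round((proj(c,P)+.5)*3).astype(np.int32))],True,(0,0,255),1)
    for z in(0,.09): cv2.polylines(im,[cv2.convexHull(np.round((proj(c,cyl(*opt(lambda p:-iou(draw(t,[cyl(*p,.015)]),a)-iou(draw(s,[cyl(*p,.015)]),b),x0,[.01,.01])[0],.015,0,z))+.5)*3).astype(np.int32))],True,(0,0,255),1)
    cv2.imwrite(f"pics/fit_{n}.png",(im[450:850,470:1270] if n=="t" else im[330:1190,600:1200][::1])[:600 if n=="t" else 860,:,::-1])
i=cv2.imread("pics/fit_s.png"); cv2.imwrite("pics/fit_s.png",cv2.resize(i,None,fx=.69,fy=.69))
E
```

```text
[398.5, 191.9, 25.6, 23.5] [325.0, 147.1, 12.1, 45.9]
dowel 0.009 (array([ 0.55127196, -0.27591982]), np.float64(-1.127610683441162))
dowel 0.015 (array([ 0.54782387, -0.27352402]), np.float64(-1.8791950941085815))
dowel 0.021 (array([ 0.54507871, -0.27127121]), np.float64(-1.2156007289886475))
gauge [0.51077046 0.09004643 0.21789365 0.01653618] -1.9217599630355835
```

View pics/fit_t.png

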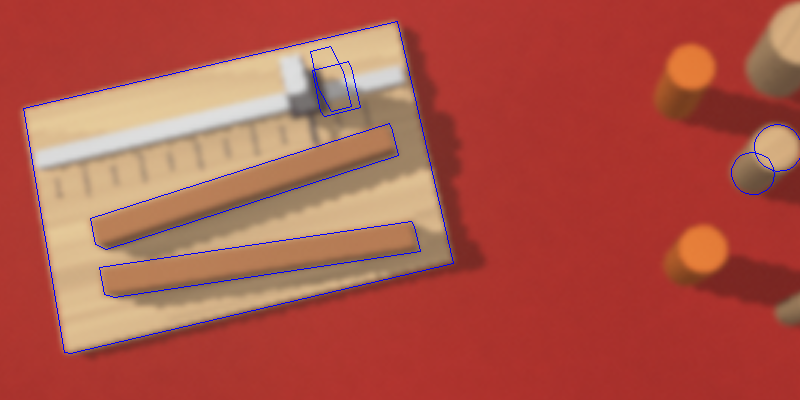

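View pics/fit_s.png

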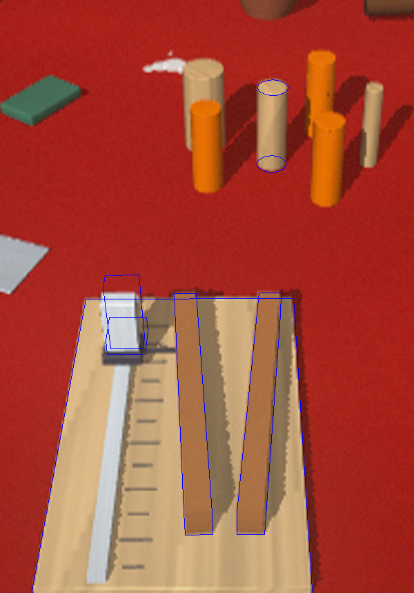

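The fit agrees with the pictures for the dowel at crop (777,148) and for the gauge board and fences. Only the marker's travel is off. Next: the neighbours, the marker and clearances.

Run:
```python
from fit import *
g=[.51077,.09005,.21789]; d=np.array([.5478,-.2735])
t=viewer.camera("top")
for n,p in dict(o1=(482,220),o2=(486,292),o3=(562,275),big=(526,207),thin=(531,315)).items(): pass
for n,p,z in(("o1",(484,214),.09),("o2",(488,290),.09),("o3",(567,272),.09),("big",(530,200),.09),("thin",(537,313),.09)):
    e=back(t,np.array(p)/1.25,z)[0,:2]-d; print(n,np.round(e*1e3),"r",round(np.hypot(*e)*1e3),"ang",round(np.degrees(np.arctan2(e[1],e[0]))))
s=viewer.camera("side")
for c,n in((t,"top"),(s,"side")):
  for m in masks_of(n,"marker"):
    if m["conf"]<.3: continue
    M=m["pixels"].astype(np.float32)
    qs=np.arange(0,.1,.001); v=[iou(draw(c,gparts(g,q)[3:]),M) for q in qs]; print(n,m["conf"],qs[np.argmax(v)],max(v))
G=lambda x,y:T(g,np.array([[x,y,0]]))[0]
for y in(-.105,-.1,0,.02): print(y,np.round(G(0,y),4))
```

```text
o1 [55. 51.] r 75 ang 43
o2 [-63.  50.] r 80 ang 141
o3 [-37. -69.] r 79 ang -118
big [ 76. -21.] r 78 ang -15
thin [-98. -21.] r 100 ang -168
top 0.49 0.036000000000000004 0.84369904
side 0.66 0.038 0.80649257
-0.105 [ 0.5335 -0.0125  0.    ]
-0.1 [ 0.5324 -0.0076  0.    ]
0 [0.5108 0.09   0.    ]
0.02 [0.5064 0.1096 0.    ]
```

>>> {"op": "jog_arm", "data": {"deltas": [[[0,0,0,0,0,0.0153],[0.189,-0.1074,0,0,0,0],[0.189,-0.1074,0,0,0,0],[0.189,-0.1074,0,0,0,0],[0.189,-0.1074,0,0,0,0],[0.189,-0.1074,0,0,0,0],[0.189,-0.1074,0,0,0,0],[0.189,-0.1074,0,0,0,0],[0.189,-0.1074,0,0,0,0],[0.189,-0.1074,0,0,0,0],[0.189,-0.1074,0,0,0,0],[0.189,-0.1074,0,0,0,0]]], "fingers": 0.3, "newtons": 30}}

```text
clock: 2.1
position: [0.549, -0.2728, 0.2535]
ee_rot: [0.994, 0.108, 0.0, 0.0]
ft_force: [-0.2, -0.6, -0.2]
grip_width: 0.697
```

```bash
cat > st.py <<'E'
from h import *
import sys
# remaining shift in tool axes, mm, to a world target
from scipy.spatial.transform import Rotation as R
o=telemetry.get_obs(); r=R.from_quat(o["ee_rot"]); x=r.apply([1,0,0])
print("t",round(o["clock"],2),"pos",np.round(o["position"],4),"yaw",round(np.degrees(np.arctan2(x[1],x[0])),2),"tz",np.round(r.apply([0,0,1]),3),"f",np.round(o["ft_force"],1),"w",round(o["grip_width"],3))
if len(sys.argv)>1: print("tool mm",np.round(r.inv().apply(np.array(sys.argv[1:4],float)-o["position"])*1e3,1))
E
python3 st.py .5478 -.2735 .063
python3 - <<'E'
from h import *
c=viewer.camera("wrist"); save(c,"w1.png")
u=proj(c,[[.5478,-.2735,.09],[.5478,-.2735,0]]); print(u)
for m in masks_of("wrist","dowel"): print(m["conf"],m["bbox"])
E
```

```text
t 2.1 pos [ 0.549  -0.2728  0.2535] yaw 12.45 tz [ 0. -0. -1.] f [-0.2 -0.6 -0.2] w 0.697
tool mm [ -1.4   0.4 190.5]
[[321.10694381 193.17104532]
 [321.03433762 177.36904289]]
0.97 [266.7, 112.3, 34.9, 31.4]
0.63 [307.0, 166.4, 28.1, 41.9]
0.6 [353.3, 203.6, 39.2, 48.1]
```

View pics/w1.png

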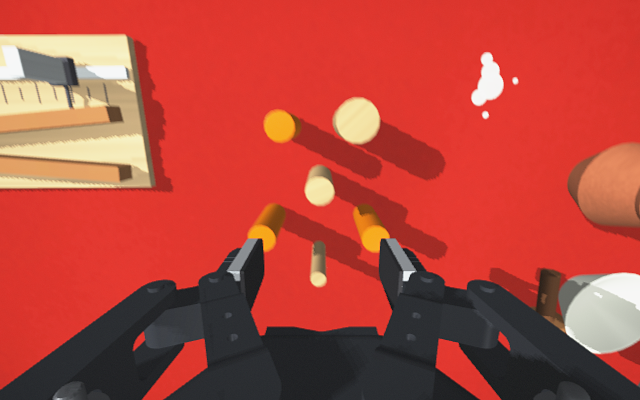

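The wrist view shows the middle plain dowel with its top at about (320,191), against (321,193) predicted. The orange ones are at (265,230), (372,235) and (280,125), clear of the finger paths. I'll descend and grip.

>>> {"op": "jog_arm", "data": {"deltas": [[[-0.007,0.002,0.19,0,0,0],[0,0,0.19,0,0,0],[0,0,0.19,0,0,0],[0,0,0.19,0,0,0],[0,0,0.12,0,0,0],[0,0,0.07,0,0,0],[0,0,0,0,0,0]]]}}

```text
clock: 2.9
position: [0.5456, -0.2745, 0.0617]
ee_rot: [0.994, 0.109, -0.001, -0.001]
ft_force: [0.6, 0.5, 0.8]
grip_width: 0.702
```

>>> {"op": "jog_arm", "data": {"deltas": [[[0,0,0,0,0,0],[0,0,0,0,0,0],[0,0,0,0,0,0],[0,0,0,0,0,0],[0,0,0,0,0,0],[0,0,0,0,0,0],[0,0,0,0,0,0],[0,0,0,0,0,0]]], "fingers": 1, "newtons": 30}}

```text
clock: 3.7
position: [0.5475, -0.2751, 0.0649]
ee_rot: [0.994, 0.109, 0.001, 0.001]
ft_force: [-0.6, 0.1, 5.7]
grip_width: 0.341
```

```bash
python3 st.py .5330 -.0105 .18
```

```text
t 3.7 pos [ 0.5475 -0.2751  0.0649] yaw 12.46 tz [ 0.002 -0.001 -1.   ] f [-0.6  0.1  5.7] w 0.341
tool mm [  43.1 -261.3 -115.5]
```

Opening is 0.341, about 29 mm, which matches the dowel. Lift and carry it over to gauge y≈-103 mm.

>>> {"op": "jog_arm", "data": {"deltas": [[[0,0,-0.08,0,0,0],[0,0,-0.16,0,0,0],[0,0,-0.17,0,0,0],[0,0,-0.17,0,0,0],[0.03,-0.18,0,0,0,0],[0.031,-0.188,0,0,0,0],[0.031,-0.188,0,0,0,0],[0.031,-0.188,0,0,0,0],[0.031,-0.188,0,0,0,0],[0.031,-0.188,0,0,0,0],[0.031,-0.188,0,0,0,0],[0,0,0,0,0,0]]]}}

```text
clock: 4.9
position: [0.532, -0.0036, 0.1808]
ee_rot: [0.994, 0.113, 0.001, -0.001]
ft_force: [-0.1, -0.9, -0.6]
grip_width: 0.339
```

```bash
python3 st.py .5330 -.0105 .08
python3 - <<'E'
from fit import *
g=[.51077,.09005,.21789]
p=telemetry.get_obs()["position"]
ims=[]
for n in("side","top"):
    c=viewer.camera(n); im=cv2.resize(c["pixels"],None,fx=3,fy=3,interpolation=cv2.INTER_CUBIC)
    P=cyl(p[0],p[1],.015,z0=p[2]-.065)
    for Q in gparts(g,.037)[1:]+[P]: cv2.polylines(im,[cv2.convexHull(np.round((proj(c,Q)+.5)*3).astype(np.int32))],True,(0,0,255),1)
    a,b=np.round(proj(c,[[.53,0,.05]])[0]*3).astype(int); ims.append(im[max(b-250,0):max(b-250,0)+500,a-200:a+200,::-1])
cv2.imwrite("pics/c1.png",np.hstack(ims))
E
```

```text
t 4.9 pos [ 0.532  -0.0036  0.1808] yaw 12.93 tz [ 0.001  0.002 -1.   ] f [-0.1 -0.9 -0.6] w 0.339
tool mm [ -0.7   7.1 100.8]
```

View pics/c1.png

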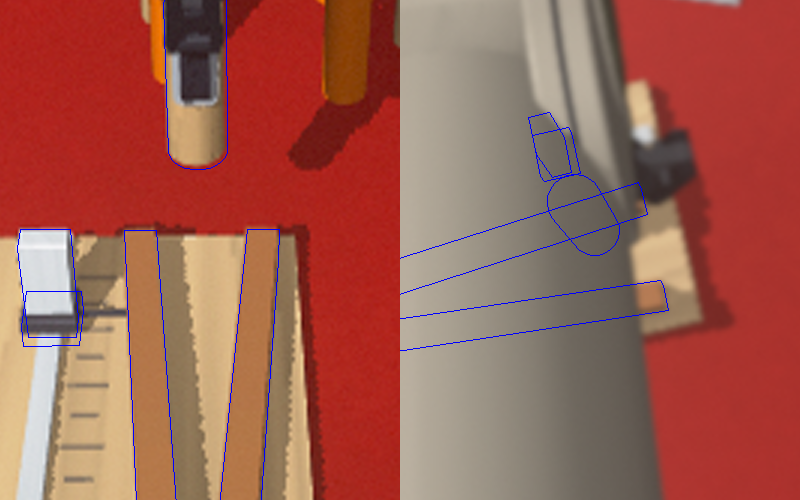

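```bash
python3 st.py .5330 -.0105 .08
```

```text
t 5.0 pos [ 0.5324 -0.0092  0.1804] yaw 12.59 tz [ 0.001 -0.001 -1.   ] f [-0.5 -1.  -0.6] w 0.339
tool mm [  0.3   1.3 100.4]
```

>>> {"op": "jog_arm", "data": {"deltas": [[[0,0,0.08,0,0,0],[0,0,0.14,0,0,0],[0,0,0.14,0,0,0],[0,0,0.08,0,0,0],[0,0,0.05,0,0,0],[0,0,0,0,0,0],[0,0,0,0,0,0]]]}}

```text
clock: 5.7
position: [0.5329, -0.0105, 0.0822]
ee_rot: [0.994, 0.108, 0.0, 0.0]
ft_force: [-0.4, 0.8, -0.3]
grip_width: 0.344
```

```bash
python3 st.py .5330 -.0105 .077
python3 - <<'E'
from fit import *
g=[.51077,.09005,.21789]
p=telemetry.get_obs()["position"]
c=viewer.camera("side"); im=cv2.resize(c["pixels"],None,fx=4,fy=4,interpolation=cv2.INTER_CUBIC)
P=cyl(p[0],p[1],.015,z0=p[2]-.065)
for Q in gparts(g,.037)[1:]+[P]: cv2.polylines(im,[cv2.convexHull(np.round((proj(c,Q)+.5)*4).astype(np.int32))],True,(0,0,255),1)
a,b=np.round(proj(c,[[.53,0,.05]])[0]*4).astype(int); cv2.imwrite("pics/c2.png",im[b-250:b+250,a-250:a+250,::-1])
E
```

```text
t 5.7 pos [ 0.5329 -0.0105  0.0822] yaw 12.43 tz [ 0.001 -0.    -1.   ] f [-0.4  0.8 -0.3] w 0.344
tool mm [0.1 0.  5.2]
```

View pics/c2.png

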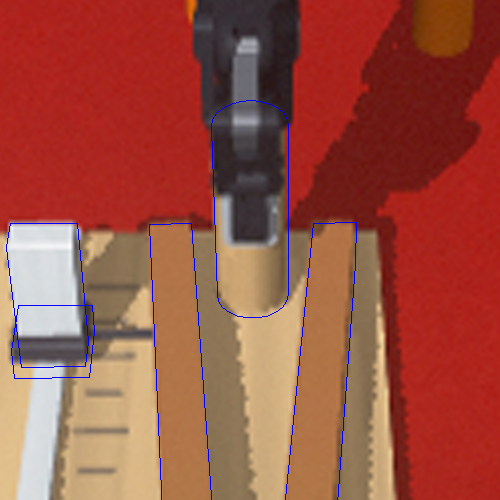

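The dowel is upright and centred between the fences, its foot at (252,312), a few millimetres above the board. Lower until it touches.

>>> {"op": "jog_arm", "data": {"deltas": [[[0,0,0.012,0,0,0],[0,0,0.008,0,0,0],[0,0,0.005,0,0,0],[0,0,0,0,0,0],[0,0,0,0,0,0]]]}}

```text
clock: 6.25
position: [0.5326, -0.01, 0.0769]
ee_rot: [0.994, 0.109, 0.0, 0.0]
ft_force: [-1.6, -0.3, 5.7]
grip_width: 0.346
```

>>> {"op": "jog_arm", "data": {"deltas": [[[0,-0.02,0,0,0,0],[0,-0.04,0,0,0,0],[0,-0.05,0,0,0,0],[0,-0.05,0,0,0,0],[0,-0.05,0,0,0,0],[0,-0.05,0,0,0,0],[0,-0.05,0,0,0,0],[0,-0.05,0,0,0,0],[0,-0.05,0,0,0,0],[0,-0.03,0,0,0,0],[0,0,0,0,0,0],[0,0,0,0,0,0]]]}}

```text
clock: 7.45
position: [0.5135, 0.0776, 0.0768]
ee_rot: [0.994, 0.109, 0.001, -0.001]
ft_force: [0.1, 2.6, 6.8]
grip_width: 0.342
```

```bash
cat >> st.py <<'E'
g=np.array([.51077,.09005]);a=.21789;e=np.array([[np.cos(a),np.sin(a)],[-np.sin(a),np.cos(a)]])
print("gauge xy mm",np.round(e@(o["position"][:2]-g)*1e3,1),"force gauge",np.round(e@o["ft_force"][:2],1))
E
python3 st.py
```

```text
t 7.45 pos [0.5135 0.0776 0.0768] yaw 12.54 tz [ 0.001  0.001 -1.   ] f [0.1 2.6 6.8] w 0.342
gauge xy mm [ -0.1 -12.8] force gauge [0.6 2.5]
```

>>> {"op": "jog_arm", "data": {"deltas": [[[0,-0.015,0,0,0,0],[0,-0.015,0,0,0,0],[0,-0.015,0,0,0,0],[0,-0.01,0,0,0,0],[0,0,0,0,0,0],[0,0,0,0,0,0]]]}}

```text
clock: 8.05
position: [0.5114, 0.0867, 0.0769]
ee_rot: [0.994, 0.109, 0.001, 0.0]
ft_force: [0.2, -2.6, 6.6]
grip_width: 0.341
```

```bash
python3 st.py
```

```text
t 8.05 pos [0.5114 0.0867 0.0769] yaw 12.47 tz [ 0.001 -0.    -1.   ] f [ 0.2 -2.6  6.6] w 0.341
gauge xy mm [-0.1 -3.4] force gauge [-0.4 -2.6]
```

>>> {"op": "jog_arm", "data": {"deltas": [[[0,-0.01,0,0,0,0],[0,-0.01,0,0,0,0],[0,0,0,0,0,0],[0,0,0,0,0,0]]]}}

```text
clock: 8.45
position: [0.5104, 0.0901, 0.0769]
ee_rot: [0.994, 0.108, 0.0, 0.001]
ft_force: [-1.4, -4.2, 8.6]
grip_width: 0.347
```

```bash
python3 st.py
```

```text
t 8.45 pos [0.5104 0.0901 0.0769] yaw 12.44 tz [ 0.001 -0.001 -1.   ] f [-1.4 -4.2  8.6] w 0.347
gauge xy mm [-0.3  0.1] force gauge [-2.2 -3.8]
```

>>> {"op": "jog_arm", "data": {"deltas": [[[0,-0.01,0,0,0,0],[0,0,0,0,0,0],[0,0,0,0,0,0]]]}}

```text
clock: 8.75
position: [0.5102, 0.091, 0.0769]
ee_rot: [0.994, 0.108, 0.0, 0.001]
ft_force: [-0.2, -7.7, 9.5]
grip_width: 0.341
```

```bash
python3 st.py
```

```text
t 8.75 pos [0.5102 0.091  0.0769] yaw 12.4 tz [ 0.001 -0.002 -1.   ] f [-0.2 -7.7  9.5] w 0.341
gauge xy mm [-0.3  1.1] force gauge [-1.9 -7.4]
```

>>> {"op": "jog_arm", "data": {"deltas": [[[0,-0.01,0,0,0,0],[0,0,0,0,0,0],[0,0,0,0,0,0]]]}}

```text
clock: 9.05
position: [0.5101, 0.0916, 0.0769]
ee_rot: [0.994, 0.107, 0.0, 0.002]
ft_force: [-0.3, -12.2, 9.2]
grip_width: 0.338
```

```bash
python3 st.py
```

```text
t 9.05 pos [0.5101 0.0916 0.0769] yaw 12.34 tz [ 0.001 -0.004 -1.   ] f [ -0.3 -12.2   9.2] w 0.338
gauge xy mm [-0.3  1.7] force gauge [ -2.9 -11.9]
```

>>> {"op": "jog_arm", "data": {"deltas": [[[0,0.006,-0.003,0,0,0],[0,0,0,0,0,0]]]}}

```text
clock: 9.25
position: [0.51, 0.0915, 0.0769]
ee_rot: [0.994, 0.108, 0.0, 0.001]
ft_force: [2.3, -7.5, 2.9]
grip_width: 0.346
```

>>> {"op": "jog_arm", "data": {"deltas": [[[0,0,0,0,0,0],[0,0,0,0,0,0],[0,0,0,0,0,0],[0,0,0,0,0,0],[0,0,0,0,0,0]]], "fingers": 0.35}}

```text
clock: 9.75
position: [0.5093, 0.0936, 0.0768]
ee_rot: [0.994, 0.109, -0.0, -0.0]
ft_force: [0.4, 0.1, 0.2]
grip_width: 0.653
```

```bash
python3 st.py
python3 - <<'E'
from fit import *
g=[.51077,.09005,.21789]
c=viewer.camera("side"); im=cv2.resize(c["pixels"],None,fx=4,fy=4,interpolation=cv2.INTER_CUBIC)
p=T(g,np.array([[0,.0005,0]]))[0]
P=cyl(p[0],p[1],.015,z0=.012)
for Q in gparts(g,.037)[1:]+[P]: cv2.polylines(im,[cv2.convexHull(np.round((proj(c,Q)+.5)*4).astype(np.int32))],True,(0,0,255),1)
a,b=np.round(proj(c,[[.53,.05,.05]])[0]*4).astype(int); cv2.imwrite("pics/c3.png",im[b-300:b+300,a-300:a+300,::-1])
E
```

```text
t 9.75 pos [0.5093 0.0936 0.0768] yaw 12.49 tz [-0.  0. -1.] f [0.4 0.1 0.2] w 0.653
gauge xy mm [-0.6  3.8] force gauge [0.4 0. ]
```

View pics/c3.png

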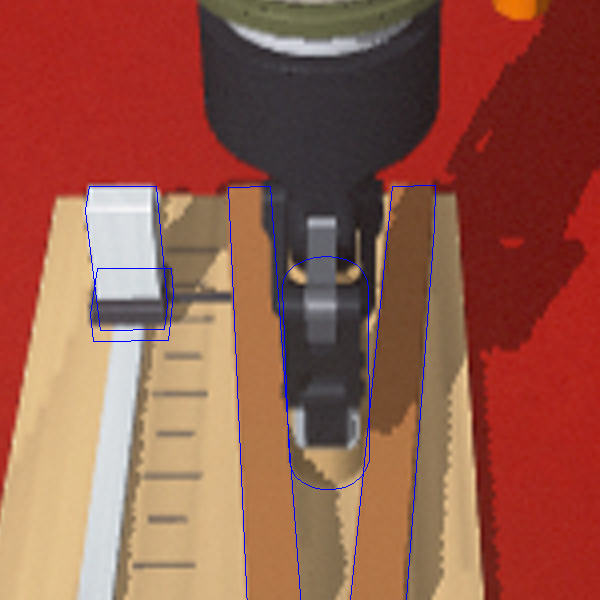

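Dowel stands wedged with its foot at about (328,485), matching the model, and the fingers are open. Lift straight up, then measure the dowel and marker.

>>> {"op": "jog_arm", "data": {"deltas": [[[0,0,-0.06,0,0,0],[0,0,-0.12,0,0,0],[0,0,-0.16,0,0,0],[0,0,-0.16,0,0,0],[0,0,-0.16,0,0,0],[0.1,0.13,0,0,0,0],[0.15,0.13,0,0,0,0],[0.15,0.13,0,0,0,0],[0,0,0,0,0,0],[0,0,0,0,0,0]]]}}

```text
clock: 10.8
position: [0.6046, 0.0343, 0.2091]
ee_rot: [0.994, 0.108, -0.0, -0.0]
ft_force: [-0.2, 0.5, 0.3]
grip_width: 0.651
```

```bash
python3 st.py
cat > meas.py <<'E'
from fit import *
g=[.51077,.09005,.21789]
for n in("side","wrist","top"):
    c=viewer.camera(n); ims=cv2.resize(c["pixels"],None,fx=1.25,fy=1.25)
    if n!="top": cv2.imwrite(f"pics/m_{n}.png",ims[:,:,::-1])
    for m in masks_of(n,"dowel"):
        M=m["pixels"].astype(np.float32)
        f=lambda y:iou(draw(c,[T(g,cyl(y[1],y[0],.015,z0=.012))]),M)
        if m["conf"]>.3 and f([0,0])>.3: x,v=opt(lambda y:-f(y),[0,0],[.005,.005]); print(n,"dowel gauge y,x",np.round(x*1e3,1),v)
    for m in masks_of(n,"marker"):
        M=m["pixels"].astype(np.float32); qs=np.arange(0,.2,.001); v=[iou(draw(c,gparts(g,q)[3:]),M) for q in qs]
        if m["conf"]>.3: print(n,"marker y",round(qs[np.argmax(v)]*1e3-110),max(v),m["bbox"])
E
python3 meas.py
```

```text
t 10.8 pos [0.6046 0.0343 0.2091] yaw 12.43 tz [-0.     0.001 -1.   ] f [-0.2  0.5  0.3] w 0.651
gauge xy mm [ 79.6 -74.7] force gauge [-0.1  0.6]
side dowel gauge y,x [-1.2  0.1] -0.9413004517555237
side marker y -74 0.8459898 [246.8, 250.7, 33.6, 34.7]
wrist marker y -73 0.9188015 [308.0, 170.7, 24.9, 47.1]
top marker y -80 0.5949367 [255.3, 170.2, 12.9, 17.7]
```

View pics/m_wrist.png

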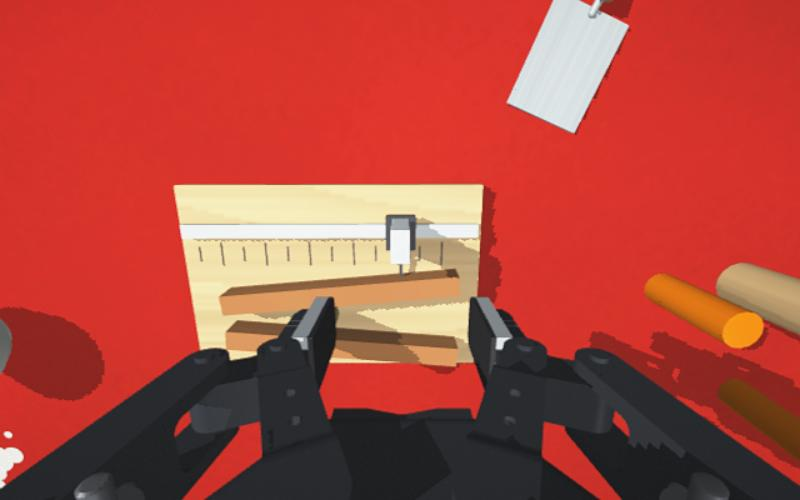

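The marker fin at (400,245) sits midway between the fingers. Descend and pinch it gently.

>>> {"op": "jog_arm", "data": {"deltas": [[[0,0.002,0.12,0,0,0],[0,0,0.18,0,0,0],[0,0,0.18,0,0,0],[0,0,0.13,0,0,0],[0,0,0.08,0,0,0],[0,0,0.03,0,0,0],[0,0,0,0,0,0]]]}}

```text
clock: 11.95
position: [0.6046, 0.0342, 0.065]
ee_rot: [0.994, 0.109, -0.0, -0.0]
ft_force: [0.5, -0.2, 0.4]
grip_width: 0.65
```

>>> {"op": "jog_arm", "data": {"deltas": [[[0,0,0,0,0,0],[0,0,0,0,0,0],[0,0,0,0,0,0],[0,0,0,0,0,0],[0,0,0,0,0,0],[0,0,0,0,0,0],[0,0,0,0,0,0],[0,0,0,0,0,0]]], "fingers": 1, "newtons": 25}}

```text
clock: 12.75
position: [0.6052, 0.0343, 0.0661]
ee_rot: [0.994, 0.109, 0.001, 0.0]
ft_force: [-0.7, 0.4, 7.4]
grip_width: 0.159
```

```bash
python3 st.py
```

```text
t 12.75 pos [0.6052 0.0343 0.0661] yaw 12.48 tz [ 0.002 -0.    -1.   ] f [-0.7  0.4  7.4] w 0.159
gauge xy mm [ 80.1 -74.9] force gauge [-0.6  0.5]
```

>>> {"op": "jog_arm", "data": {"deltas": [[[0,-0.02,0,0,0,0],[0,-0.05,0,0,0,0],[0,-0.06,0,0,0,0],[0,-0.06,0,0,0,0],[0,-0.06,0,0,0,0],[0,-0.06,0,0,0,0],[0,-0.04,0,0,0,0],[0,-0.025,0,0,0,0],[0,0,0,0,0,0],[0,0,0,0,0,0]]]}}

```text
clock: 13.75
position: [0.5886, 0.1081, 0.0661]
ee_rot: [0.994, 0.109, 0.001, -0.0]
ft_force: [-1.9, 0.1, 7.2]
grip_width: 0.16
```

```bash
python3 st.py; python3 meas.py
```

```text
t 13.75 pos [0.5886 0.1081 0.0661] yaw 12.52 tz [ 0.001  0.    -1.   ] f [-1.9  0.1  7.2] w 0.16
gauge xy mm [79.9  0.8] force gauge [-1.9  0.5]
side dowel gauge y,x [ 0.7 -0.1] -0.9364849925041199
wrist marker y 0 0.82845455 [300.4, 211.5, 41.5, 94.8]
```

View pics/m_side.png

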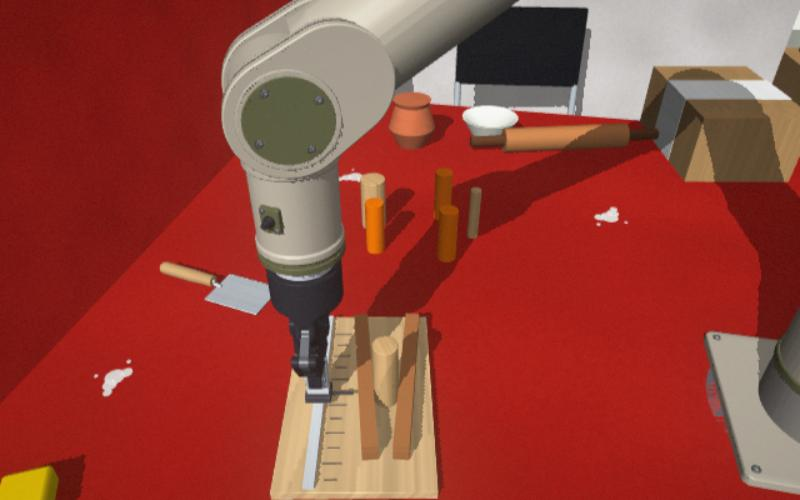

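The dowel stands at (385,370) with the marker foot at (318,393) level with it. Release, lift clear and check.

>>> {"op": "jog_arm", "data": {"deltas": [[[0,0,-0.005,0,0,0],[0,0,0,0,0,0],[0,0,0,0,0,0],[0,0,0,0,0,0],[0,0,0,0,0,0]]], "fingers": 0.4}}

```text
clock: 14.7
position: [0.5883, 0.1072, 0.0658]
ee_rot: [0.994, 0.109, -0.0, 0.0]
ft_force: [0.4, -0.2, -0.1]
grip_width: 0.602
```

>>> {"op": "jog_arm", "data": {"deltas": [[[0,0,-0.06,0,0,0],[0,0,-0.12,0,0,0],[0,0,-0.16,0,0,0],[0,0,-0.16,0,0,0],[0,0,-0.16,0,0,0],[0,0.16,-0.1,0,0,0],[0,0.22,0,0,0,0],[0,0.22,0,0,0,0],[0,0.22,0,0,0,0],[0,0.22,0,0,0,0],[0,0.2,0,0,0,0],[0,0,0,0,0,0]]]}}

```text
clock: 15.9
position: [0.6416, -0.1427, 0.2182]
ee_rot: [0.995, 0.104, -0.0, 0.002]
ft_force: [-0.7, -1.0, -0.4]
grip_width: 0.6
```

```bash
python3 st.py; python3 meas.py
python3 - <<'E'
from fit import *
g=[.51077,.09005,.21789]; o=[]
for n in("side","top"):
    c=viewer.camera(n); im=cv2.resize(c["pixels"],None,fx=4,fy=4,interpolation=cv2.INTER_CUBIC)
    for Q in gparts(g,.110)[1:]+[T(g,cyl(0,0,.015,z0=.012))]: cv2.polylines(im,[cv2.convexHull(np.round((proj(c,Q)+.5)*4).astype(np.int32))],True,(0,0,255),1)
    a,b=np.round(proj(c,[[.53,.09,.04]])[0]*4).astype(int); o.append(im[b-200:b+200,a-200:a+200,::-1])
cv2.imwrite("pics/end.png",np.hstack(o))
E
```

```text
t 15.9 pos [ 0.6416 -0.1427  0.2182] yaw 11.96 tz [-0.    -0.003 -1.   ] f [-0.7 -1.  -0.4] w 0.6
gauge xy mm [  77.4 -255.6] force gauge [-0.9 -0.8]
side dowel gauge y,x [ 0.9 -0.4] -0.9034145474433899
side marker y -2 0.81668055 [243.8, 285.8, 41.4, 35.6]
wrist dowel gauge y,x [-1.6  1.4] -0.9157376289367676
wrist marker y 0 0.83624655 [49.0, 171.6, 62.2, 45.1]
top dowel gauge y,x [-0.2  0.2] -0.9277523159980774
top marker y -1 0.83494 [215.8, 176.6, 17.1, 28.7]
```

View pics/end.png

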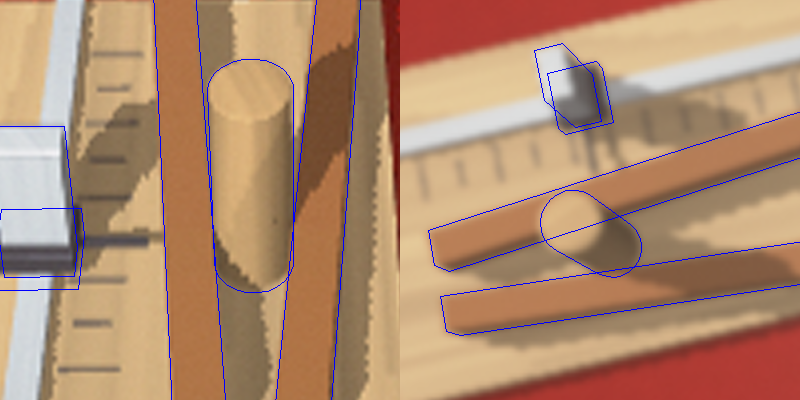

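The final crop shows the dowel upright between the fences at (250,190), on the y≈0 model. The fin top at (35,140) and the gripper, now away, also agree. Handing in.

```bash
python3 -c "
from h import *
print(hand_in())"
```

```text
the job is handed in; nothing more can be done
None
```

I lowered the 30 mm plain dowel upright into the wide end of the slot and slid it along the board until it wedged. I then released it and slid the marker level with it. The job was handed in at about 16 s on the robot's clock, with the gripper well clear.

**Dowel:** it was still upright after release. The push at wedging reached about 12 N, roughly double the 6 N given. The side, top and wrist cameras put it at gauge y = +0.9, -0.2 and -1.6 mm.

**Marker:** the same cameras put it at y = -2, -1 and 0 mm, so it is level with the dowel to within about 2 mm. The tool itself read +0.8 mm just before it let go.

**Disagreements:** an earlier side-view fit put the dowel at -1.2 mm, while later ones gave +0.7 and +0.9 mm. The tool read +1.7 mm when the dowel wedged. In the side picture the marker's steel foot appears a few pixels off the drawn outline, as it did before the move, while its top matches.

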